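# Complete the pinwheel layer of sample cases on a pallet slab

## Robot

A 6-joint arm with a two-finger parallel gripper is mounted at the origin on the work surface. World frame = base frame: x ahead of the robot, y to its left, z up, the work surface at z = 0. Lengths are in m, angles in rad, forces in N, time in s.
With the tool pointing down it reaches from about 0.35 to 0.85 m from the base axis. Payload 8.1 kg.
Tool frame: the origin (TCP) lies midway between the tips of the shut fingers; the grasp point (between the pads) lies robot.grip_depth behind it (robot.grip_depth is the distance from the TCP to the grasp point, in m); z points along the fingers, y is the line along which they close (so a half turn about z gives the same grasp; the last joint's range is limited). The gripper opens to 93 mm and grips with 3 to 60 N. Pads are 15 mm wide; open, the fingers measure 128 mm over their backs; the gripper's body (75 mm by 188 mm) begins 65 mm behind the grasp point.
Start: joints at [-1.207, 0.13, 1.488, -0, 1.523, -0.085], TCP at [0.26, -0.541, 0.197] pointing down, gripper open.
Joint ranges: [-2.96, 2.96], [-0.89, 2.26], [0.02, 2.5], [-1.34, 4.48], [0, 2.73], [-2.66, 2.66]. Speed limits (rad/s): [2.39, 2.39, 2.79, 3.14, 3.14, 3.14].

## Interface

Orientations are given as a rotation vector (axis times angle).
In Python, from plant import robot gives the robot as it stands.
- The arm moves only by the tool carry_out, never from a script. Its argument "rows" is a list of rows, each a list of 6 numbers: the shift along the tool's x, y, z in m, then the turn, a rotation vector about the tool's x, y, z in degrees. A call has 1 to 12 rows; each row is the pose to reach, as a shift and turn from the pose commanded when the call began, along the tool's axes at that moment; what a row does not reach only later rows make up. A row lasts 1/8 s, in which the tool goes at most 62.5 mm and 10.7 degrees, less where a joint would pass 70% of its speed; a pose out of reach is approached as far as the arm can. A call with a gripper value outside its range is refused whole. "jaw" is the closure in counts, from 0 (fully open) to 255 (shut), set as the call begins (left out, the last holds). The fingers move at their own pace and stop on an object; "force" is the grip in N (left out, the last holds). Time passes only in rows, so rows that repeat a pose let the fingers close. It gives the time, the measured TCP pose, the force, the opening and the grip force at its end, in the units of the state.
- robot.read_state(): the state, without advancing time (a new reading comes with each control period).
- robot.read_camera(name): name is "scene" or "top"; returns the picture (420x560x3 uint8, red, green, blue); there is no depth.
- robot.camera_model(name): a dict with "fx", "fy", "cx", "cy" (pixels), "R" (3x3) and "t" (3): a world point X has camera coordinates R X + t. Camera axes: x right, y down, z forward; pixel columns grow to the right and rows downward; lengths in m; the calibration is good to about 2 mm. A picture is of the moment at which its call begins. camera_model takes no time and is no camera call.
- robot.close_job(): hands the job in; it is judged then, once.
Trained networks look in the newest picture that a camera, given by its name, has taken for a name from the list of things; names that differ only in an ending like _2 or _b are one class to them, and where a whole thing is asked for, a point or a joint stands for the part that bears it (a point fixed in the world has none). Each returns a list of dicts, best first, with "conf" (0 to 1); they miss things now and then, are a little off and sometimes report something else, mostly with a low value. They report only what shows in the picture. A call takes as long as a camera call.
- robot.outline_of(camera, target): "pixels" (420x560 bool, what is visible of it) and "pixel" ([column, row] in pixels, amid what is visible of it).
The state is a dict: "t": time; "q": joint angles; "dq": joint speeds; "joint_torque": joint torques, N m; "tool_pos": TCP position; "orientation": TCP orientation; "force": force on the tool from outside, world axes, zero at the start; "wrist_torque": the same for the moment, N m; "opening": finger opening in m; "gripper_force": force on a finger pad.
Only numpy, scipy, OpenCV 4.12 (cv2) and the standard library are available. Lean on these libraries where they do the work, as an engineer would, in place of code of your own. Each camera call takes 0.05 s, during which the arm holds its last target. There are 200 camera calls.

## Task

Finish the layer of sample cases on the rimmed pallet slab: add the three long cases lying loose on the bench to the one already in its corner, so that the four form a pinwheel around a square gap in the middle, one along each side, each a quarter turn from its neighbours and all lying flat inside the rim. Set every case down gently rather than dropping it. Keep the case already on the slab in its place, and leave the short case and the other things on the bench where they are.

Things in the scene. Friction and masses are not known exactly. Their poses are not given: they have to be found in the camera images.
- slab: fixed square pallet slab of dark grey plastic lying flat on the bench, any way round: 208 x 208 mm, its deck 14 mm above the bench, with a rim 6 mm wide and 6 mm high above the deck on all four sides, so the deck inside the rim is 196 x 196 mm (four cases in the pinwheel leave 12 mm of play across it, about 4 mm per gap). Origin: centre of the underside; x and y along its sides
- case0: long white sample case, 120 mm (its x) x 64 mm (its y) x 45 mm tall, 0.24 to 0.5 kg, with an upright grip rib on top, centred and running along x: 70 mm long, 18 mm thick, its top 71.5 mm above the case's underside (26.5 mm above the lid). A half turn about z makes no difference. Origin: underside centre. Already stands in a corner of the slab at place0, up to 3 mm and 0.02 rad off it
- case1: long white sample case, 120 mm (its x) x 64 mm (its y) x 45 mm tall, 0.24 to 0.5 kg, with an upright grip rib on top, centred and running along x: 70 mm long, 18 mm thick, its top 71.5 mm above the case's underside (26.5 mm above the lid). A half turn about z makes no difference. Origin: underside centre. Starts loose on the bench beside the slab, any yaw; the three are interchangeable
- case2: long white sample case, 120 mm (its x) x 64 mm (its y) x 45 mm tall, 0.24 to 0.5 kg, with an upright grip rib on top, centred and running along x: 70 mm long, 18 mm thick, its top 71.5 mm above the case's underside (26.5 mm above the lid). A half turn about z makes no difference. Origin: underside centre. Starts loose on the bench beside the slab, any yaw; the three are interchangeable
- case3: long white sample case, 120 mm (its x) x 64 mm (its y) x 45 mm tall, 0.24 to 0.5 kg, with an upright grip rib on top, centred and running along x: 70 mm long, 18 mm thick, its top 71.5 mm above the case's underside (26.5 mm above the lid). A half turn about z makes no difference. Origin: underside centre. Starts loose on the bench beside the slab, any yaw; the three are interchangeable
- place0 (a point): point on the slab's deck (14 mm above the slab's underside) at (-34, -62) mm in the slab's x, y: centre of the underside of the case that belongs there, the case's long side along the slab's x (already taken by case0)
- place1 (a point): point on the slab's deck (14 mm above the slab's underside) at (62, -34) mm in the slab's x, y: centre of the underside of the case that belongs there, the case's long side along the slab's y
- place2 (a point): point on the slab's deck (14 mm above the slab's underside) at (34, 62) mm in the slab's x, y: centre of the underside of the case that belongs there, the case's long side along the slab's x
- place3 (a point): point on the slab's deck (14 mm above the slab's underside) at (-62, 34) mm in the slab's x, y: centre of the underside of the case that belongs there, the case's long side along the slab's y
- short_case: a case of the same make but shorter, 84 x 64 x 45 mm with a 49 mm grip rib; it does not belong on the slab. Origin: centre of its underside
- vial: amber screw-top vial, 36 mm diameter, 65 mm tall, origin under its centre
- jar: white jar with grey cap, 36 mm diameter, 75 mm tall, origin under its centre

How it is judged:
By the outcome, as a careful person would: the job done as asked, in the order asked, and still so for the second after the job is handed in, with the robot touching nothing.
It also fails if it takes over 72 s, if anything falls off the work surface, if the arm or the gripper's body presses on something with over 40 N, if the wrist force passes 120 N, or if a joint passes its speed limit or range.

## Working session

There is one attempt and no reset: what is moved stays moved. The work goes in short steps, Python scripts to look and compute and a tool call to move; the robot and the scene stay as the last step left them, time stands still between calls to the robot, and variables do not carry over. Pictures are saved under pics/ and viewed, at most 10 in all, crops included, and the job is handed in when it is done.

Besides the shell and the picture viewer there is one more tool, called after "Request:" as name([rows], argument=value, ...), one row to a line, values as JSON. carry_out: Moves the arm, as the interface text tells. Its arguments: {"type":"object","properties":{"rows":{"type":"array"},"jaw":{"type":"number"},"force":{"type":"number"}},"required":["rows"]}

```bash
ls; mkdir -p pics
python3 - <<'E'
from plant import robot
import cv2, numpy as np
s=robot.read_state();print({k:np.round(v,4) for k,v in s.items()}, robot.grip_depth)
for c in('top','scene'):
    im=robot.read_camera(c);cv2.imwrite(f'pics/{c}0.png',im[:,:,::-1])
    m=robot.camera_model(c);print(c,m)
    for n in ('slab','case1','short_case','vial','jar'):
        print(n,[(round(d['conf'],2),np.round(d['pixel']),int(d['pixels'].sum())) for d in robot.outline_of(c,n)])
E
```

```text
pics
{'t': np.float64(0.0), 'q': array([-1.2074,  0.1312,  1.4893, -0.    ,  1.523 , -0.0854]), 'dq': array([ 0.001 ,  0.0005,  0.0006,  0.0034, -0.001 ,  0.0012]), 'joint_torque': array([ 2.30000e-03, -5.59832e+01, -4.91758e+01,  7.70000e-02,
        3.53000e-02, -2.00000e-04]), 'tool_pos': array([ 0.2601, -0.54  ,  0.1958]), 'orientation': array([-3.061e+00, -6.987e-01,  4.000e-04]), 'force': array([0.4573, 0.6247, 0.4393]), 'wrist_torque': array([ 0.0183, -0.0371,  0.0108]), 'gripper_force': np.float64(0.0), 'opening': np.float64(0.0929)} 0.0188
top {'fx': 418.9114990927825, 'fy': 418.9114990927825, 'cx': 286.101458657854, 'cy': 219.52390173151917, 'R': array([[-6.45513529e-05, -9.99833483e-01, -1.82483286e-02],
       [-9.95550653e-01,  1.78375476e-03, -9.42110167e-02],
       [ 9.42278795e-02,  1.81610540e-02, -9.95384992e-01]]), 't': array([0.00166351, 0.51026195, 0.98738843])}
slab [(0.83, array([294., 182.]), 5728)]
case1 [(0.72, array([171., 185.]), 1432), (0.71, array([418., 190.]), 1676), (0.65, array([168., 274.]), 1595), (0.62, array([274., 215.]), 1455)]
short_case [(0.79, array([426., 269.]), 1219)]
vial [(0.54, array([185., 222.]), 255)]
jar [(0.74, array([384., 224.]), 261)]
scene {'fx': 495.5640546156177, 'fy': 495.5640546156177, 'cx': 282.75452193667314, 'cy': 205.7301039631726, 'R': array([[-0.76666752,  0.64197324,  0.00955352],
       [ 0.35036913,  0.43079972, -0.83165682],
       [-0.53801708, -0.63425702, -0.55520776]]), 't': array([ 0.38882525, -0.13805645,  1.24115811])}
slab [(0.92, array([240., 244.]), 6840)]
case1 [(0.87, array([290., 217.]), 2633), (0.75, array([363., 329.]), 4374), (0.75, array([167., 164.]), 1288), (0.67, array([451., 261.]), 3545)]
short_case [(0.89, array([230., 138.]), 1040)]
vial [(0.66, array([384., 274.]), 873), (0.56, array([216., 163.]), 488)]
jar [(0.88, array([218., 165.]), 509)]
```

View pics/top0.png

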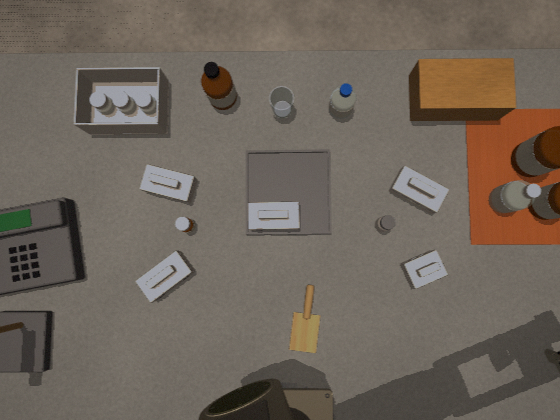

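View pics/scene0.png

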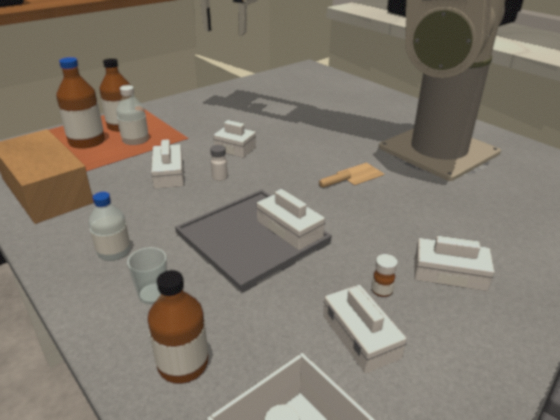

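The top view shows case0 on the slab's lower-left corner (274,215). The loose long cases are at (168,184), (164,276) and (420,190), and the short case is at (426,269). In the scene view the same four long cases are at (290,217), (363,329), (451,261) and (167,164). Next I'll fit box models to the outlines in both cameras.

```bash
cat > h.py <<'E'
from plant import robot
import cv2, numpy as np
from scipy.optimize import minimize
def proj(c,P):
    m=robot.camera_model(c);Q=np.asarray(P)@np.array(m['R']).T+m['t']
    return np.c_[m['fx']*Q[:,0]/Q[:,2]+m['cx'],m['fy']*Q[:,1]/Q[:,2]+m['cy']]
def ray(c,px,z):
    m=robot.camera_model(c);R=np.array(m['R']);o=-R.T@m['t']
    d=R.T@np.array([(px[0]-m['cx'])/m['fx'],(px[1]-m['cy'])/m['fy'],1]);return o+d*(z-o[2])/d[2]
def box(lx,ly,z0,z1):
    return np.array([[x,y,z] for x in(-lx/2,lx/2) for y in(-ly/2,ly/2) for z in(z0,z1)])
CASE=[box(.12,.064,0,.045),box(.07,.018,.045,.0715)]
SLAB=[box(.208,.208,0,.020)]
def place(B,p,z=0):
    c,s=np.cos(p[2]),np.sin(p[2]);return B@np.array([[c,s,0],[-s,c,0],[0,0,1]])+[p[0],p[1],z]
def render(c,parts,p,z=0,S=4):
    M=np.zeros((420*S,560*S),np.uint8)
    for B in parts:
        h=cv2.convexHull(((proj(c,place(B,p,z))+.5)*S).astype(np.float32))
        cv2.fillConvexPoly(M,np.round(h*16-8).astype(np.int32),255,shift=4)
    return cv2.resize(M,(560,420),interpolation=cv2.INTER_AREA)/255.
def fit(masks,parts,p0,z=0,extra=None):
    def cost(p):
        f=0
        for c,m in masks.items():
            r=render(c,parts,p,z)
            if extra: r=np.maximum(r,extra[c])
            f+=np.abs(r-m).sum()/m.sum()
        return f
    best=None
    for y in (p0[2],) if len(p0)>2 else np.arange(6)*np.pi/6:
        q=np.array([p0[0],p0[1],y])
        r=minimize(cost,q,method='Nelder-Mead',options=dict(initial_simplex=q+np.array([[0,0,0],[.012,0,0],[0,.012,0],[0,0,.25]]),xatol=1e-4,fatol=1e-4,maxiter=120))
        if best is None or r.fun<best.fun:best=r
    return best.x,best.fun
E
cat > a.py <<'E'
from h import *
ms={}
for c in('top','scene'):
    robot.read_camera(c)
    ms[c]={n:robot.outline_of(c,n) for n in('slab','case1')}
res=[]
for d in ms['top']['case1'][:4]:
    g=ray('top',d['pixel'],.03)
    e=min(ms['scene']['case1'],key=lambda e:np.linalg.norm(ray('scene',e['pixel'],.03)-g))
    T,S=d['pixels']*1.,e['pixels']*1.
    b=fit({'top':T,'scene':S},CASE,g[:2])
    on=np.linalg.norm(d['pixel']-np.array([274,215]))<15
    if on:b=fit({'top':T,'scene':S},CASE,b[0],z=.014)
    z=.014*on
    t=fit({'top':T},CASE,b[0],z);s=fit({'scene':S},CASE,b[0],z)
    print(on,*[np.round(k[0],4).tolist()+[round(k[1],3)] for k in(b,t,s)])
    if on: c0=b[0];C0={'top':T,'scene':S}
d={c:np.maximum(ms[c]['slab'][0]['pixels'],C0[c]) for c in C0}
ex={c:render(c,CASE,c0,.014) for c in C0}
g=ray('top',ms['top']['slab'][0]['pixel'],.02)
p0=[g[0],g[1],0.]
b=fit(d,SLAB,p0,extra=ex)
for k in ('top','scene'): 
    r=fit({k:d[k]},SLAB,b[0],extra=ex);print(k,np.round(r[0],4),r[1])
print('slab',np.round(b[0],4),b[1])
E
python3 a.py
```

```text
False [0.5979, 0.2867, 1.2843, np.float64(0.163)] [0.5988, 0.2892, 1.302, np.float64(0.068)] [0.5967, 0.2863, 1.2742, np.float64(0.086)]Traceback (most recent call last):
  File "a.py", line 11, in <module>
    b=fit({'top':T,'scene':S},CASE,g[:2])
  File "h.py", line 33, in fit
    r=minimize(cost,q,method='Nelder-Mead',options=dict(initial_simplex=q+np.array([[0,0,0],[.012,0,0],[0,.012,0],[0,0,.25]]),xatol=1e-4,fatol=1e-4,maxiter=120))
    res = _minimize_neldermead(fun, x0, args, callback, bounds=bounds,
                               **options)
    fxr = func(xr)
    fx = function(np.copy(x), *(wrapper_args + args))
  File "h.py", line 26, in cost
    r=render(c,parts,p,z)
  File "h.py", line 19, in render
    h=cv2.convexHull(((proj(c,place(B,p,z))+.5)*S).astype(np.float32))
                       ~~~~^^^^^^^^^^^^^^^^
  File "h.py", line 5, in proj
    m=robot.camera_model(c);Q=np.asarray(P)@np.array(m['R']).T+m['t']
ValueError: time passes only in moves, steps and waits
```

```bash
python3 - <<'E'
s=open('h.py').read()
s=s.replace("def proj","CM={c:robot.camera_model(c) for c in('top','scene')}\ndef proj",1).replace("m=robot.camera_model(c);","m=CM[c];")
open('h.py','w').write(s)
E
python3 a.py
```

```text
False [0.5978, 0.2869, 1.3034, np.float64(0.114)] [0.5983, 0.2869, 1.3023, np.float64(0.069)] [0.5963, 0.2869, 1.3195, np.float64(0.031)]
False [0.5818, -0.3182, 1.0873, np.float64(1.573)] [0.5817, -0.3182, 1.0682, np.float64(0.039)] [-2.32, -0.9857, -0.5409, np.float64(1.0)]
False [0.3748, 0.2889, 2.2073, np.float64(0.109)] [0.3756, 0.2888, 2.2034, np.float64(0.054)] [0.3728, 0.2876, 2.1991, np.float64(0.042)]Traceback (most recent call last):
  File "a.py", line 18, in <module>
    d={c:np.maximum(ms[c]['slab'][0]['pixels'],C0[c]) for c in C0}
                                                               ^^
NameError: name 'C0' is not defined. Did you mean: 'CM'?
```

```bash
cat > b.py <<'E'
from h import *
ms={}
for c in('top','scene'):
    robot.read_camera(c); ms[c]={n:robot.outline_of(c,n) for n in('slab','case0')}
def near(c,px,n='case0'):
    L=[d for d in ms[c][n] if np.linalg.norm(np.array(d['pixel'])-px)<25]
    return L[0]['pixels']*1. if L else None
out={}
for n,pt,ps,p0,z in(('case0',(274,215),(290,217),(.52,.03),.014),('R',(418,190),(167,164),(.582,-.318,1.07),0)):
    m={c:near(c,p) for c,p in(('top',pt),('scene',ps))}; m={c:v for c,v in m.items() if v is not None}
    if n=='case0':C0=m;p0=ray('top',pt,.05)[:2];p0=[p0[0],p0[1],np.pi/2]
    for k in [m]+[{c:m[c]} for c in m]:
        b=fit(k,CASE,p0,z);print(n,list(k),np.round(b[0],4),round(b[1],3))
        out.setdefault(n,b[0])
c0=out['case0']
d={c:np.maximum(ms[c]['slab'][0]['pixels'],C0.get(c,0)) for c in ms}
ex={c:render(c,CASE,c0,.014) for c in ms}
g=ray('top',(288,193),.02)
for k in (d,{'top':d['top']},{'scene':d['scene']}):
    r=fit(k,SLAB,[g[0],g[1],0.],extra=ex);print('slab',list(k),np.round(r[0],4),round(r[1],3))
E
python3 b.py
```

```text
case0 ['top', 'scene'] [0.5171 0.0295 1.5736] 0.131
case0 ['top'] [0.518  0.0296 1.5918] 0.046
case0 ['scene'] [0.5146 0.0272 1.5416] 0.064
R ['top', 'scene'] [ 0.5809 -0.3183  1.0607] 0.19
R ['top'] [ 0.5823 -0.3176  1.0579] 0.092
R ['scene'] [ 0.5778 -0.3234  1.0566] 0.08Traceback (most recent call last):
  File "b.py", line 16, in <module>
    d={c:np.maximum(ms[c]['slab'][0]['pixels'],C0.get(c,0)) for c in ms}
                    ~~~~~~~~~~~~~^^^
IndexError: list index out of range
```

```bash
cat > s.py <<'E'
from h import *
c0=[.5171,.0295,1.5736]
ex={c:render(c,CASE,c0,.014) for c in CM};d={}
for c in CM:
    for i in range(4):
        robot.read_camera(c);L=robot.outline_of(c,'slab')
        if L:break
    print(c,i,L[0]['conf']);d[c]=np.maximum(L[0]['pixels'],ex[c])
g=ray('top',(288,193),.02)
for k in (d,{'top':d['top']},{'scene':d['scene']}):
    r=fit(k,SLAB,[g[0],g[1],0.],extra={c:np.where(ex[c]>0,d[c],0) for c in d});print('slab',list(k),np.round(r[0],4),round(r[1],3))
    if len(k)==2:p=r[0]
im=robot.read_camera('top');im=cv2.resize(im[:,:,::-1].copy(),None,fx=5,fy=5,interpolation=cv2.INTER_CUBIC)
def draw(B,p,z,col):
    h=proj('top',place(B,p,z));h=cv2.convexHull(((h+.5)*5).astype(np.float32)).astype(np.int32);cv2.polylines(im,[h],True,col,1)
draw(SLAB[0],p,0,(0,0,255))
draw(box(.208,.208,.02,.0201),p,0,(0,255,255))
for B in(CASE[0],box(.12,.064,.045,.0451),CASE[1]):draw(B,c0,.014,(0,255,0))
cv2.imwrite('pics/slab.png',im[700:1230,1150:1720])
E
python3 s.py
```

```text
top 0 0.87
scene 0 0.56
slab ['top', 'scene'] [ 0.5802 -0.004   0.0098] 0.071
slab ['top'] [ 0.5809 -0.0037  0.011 ] 0.013
slab ['scene'] [ 0.5751 -0.0065  0.0176] 0.027
```

View pics/slab.png

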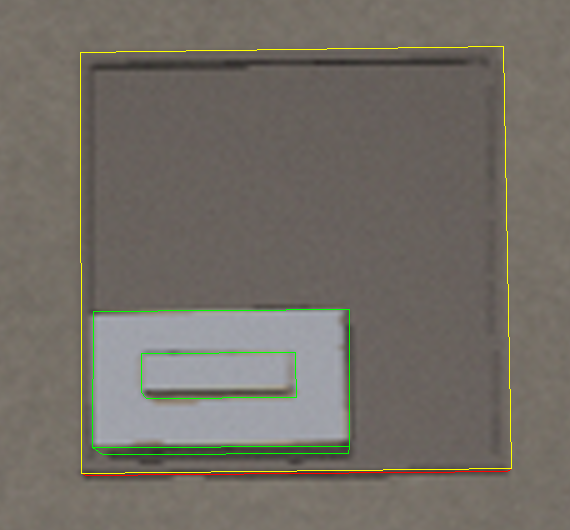

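The slab fit follows the rim closely. Its centre is about (0.5805, −0.004), and case0 sits within about 1 mm of place0. Next is a small helper that works out the moves.

```bash
cat > g.py <<'E'
# usage: g.py cx cy cz cphi  x y z phi ... -> rows from commanded pose (mm/rad in, m/deg rows out)
import sys, numpy as np
v=np.array(sys.argv[1:],float).reshape(-1,4);c=v[0];f=c[3]
for g in v[1:]:
    d=(g-c)[:3]/1000
    print(np.round([np.cos(f)*d[0]+np.sin(f)*d[1],np.sin(f)*d[0]-np.cos(f)*d[1],-d[2],0,0,-np.degrees(g[3]-f)],4).tolist())
E
python3 g.py 260 -541 197 .449  581 -318 125 1.06
```

```text
[0.386, -0.0616, 0.072, 0.0, 0.0, -35.0077]
```

Request:
carry_out([
  [0.386, -0.062, 0.02, 0, 0, -35],
  [0.386, -0.062, 0.02, 0, 0, -35],
  [0.386, -0.062, 0.02, 0, 0, -35],
  [0.386, -0.062, 0.02, 0, 0, -35],
  [0.386, -0.062, 0.02, 0, 0, -35],
  [0.386, -0.062, 0.02, 0, 0, -35],
  [0.386, -0.062, 0.02, 0, 0, -35],
  [0.386, -0.062, 0.072, 0, 0, -35],
  [0.386, -0.062, 0.072, 0, 0, -35],
  [0.386, -0.062, 0.072, 0, 0, -35],
], jaw=0, force=30)

```text
t: 3.0
tool_pos: [0.5809, -0.3181, 0.126]
orientation: [2.711, 1.586, -0.0]
force: [-0.8, -0.6, -0.1]
opening: 0.0931
gripper_force: 0.0
```

Request:
carry_out([
  [0, 0, 0.04, 0, 0, 0],
  [0, 0, 0.077, 0, 0, 0],
  [0, 0, 0.077, 0, 0, 0],
])

```text
t: 3.38
tool_pos: [0.5795, -0.317, 0.0467]
orientation: [-2.709, -1.585, 0.003]
force: [-0.4, -0.3, 0.6]
opening: 0.093
gripper_force: 0.0
```

Request:
carry_out([
  [0, 0, 0, 0, 0, 0],
  [0, 0, 0, 0, 0, 0],
  [0, 0, 0, 0, 0, 0],
  [0, 0, 0, 0, 0, 0],
  [0, 0, 0, 0, 0, 0],
  [0, 0, 0, 0, 0, 0],
], jaw=255, force=30)

```text
t: 4.12
tool_pos: [0.5812, -0.3172, 0.0478]
orientation: [-2.711, -1.588, 0.0]
force: [-0.1, 0.6, 0.8]
opening: 0.0374
gripper_force: 0.0
```

Request:
carry_out([
  [0, 0, 0, 0, 0, 0],
  [0, 0, 0, 0, 0, 0],
  [0, 0, 0, 0, 0, 0],
  [0, 0, 0, 0, 0, 0],
  [0, 0, 0, 0, 0, 0],
])

```text
t: 4.75
tool_pos: [0.5814, -0.3173, 0.0479]
orientation: [2.711, 1.588, 0.0]
force: [1.3, -1.3, -0.1]
opening: 0.0168
gripper_force: 30.0
```

```bash
python3 g.py 581 -318 48 1.06  581 -318 160 1.06  547 -66 160 .01 547 -66 75 .01
```

```text
[0.0, 0.0, -0.112, 0.0, 0.0, -0.0]
[0.2032, -0.1529, -0.112, 0.0, 0.0, 60.1606]
[0.2032, -0.1529, -0.027, 0.0, 0.0, 60.1606]
```

Request:
carry_out([
  [0, 0, -0.03, 0, 0, 0],
  [0, 0, -0.08, 0, 0, 0],
  [0, 0, -0.112, 0, 0, 0],
  [0.203, -0.153, -0.112, 0, 0, 60.2],
  [0.203, -0.153, -0.112, 0, 0, 60.2],
  [0.203, -0.153, -0.112, 0, 0, 60.2],
  [0.203, -0.153, -0.112, 0, 0, 60.2],
  [0.203, -0.153, -0.112, 0, 0, 60.2],
  [0.203, -0.153, -0.112, 0, 0, 60.2],
  [0.203, -0.153, -0.112, 0, 0, 60.2],
  [0.203, -0.153, -0.112, 0, 0, 60.2],
  [0.203, -0.153, -0.05, 0, 0, 60.2],
])

```text
t: 6.25
tool_pos: [0.5525, -0.0669, 0.1032]
orientation: [3.139, 0.017, 0.019]
force: [1.2, -0.3, -4.0]
opening: 0.0161
gripper_force: 30.0
```

Request:
carry_out([
  [0, 0, 0, 0, 0, 0],
  [0, 0, 0, 0, 0, 0],
])

```text
t: 6.5
tool_pos: [0.5474, -0.0657, 0.0989]
orientation: [3.141, 0.015, 0.0]
force: [-0.0, -0.1, -3.1]
opening: 0.0167
gripper_force: 30.0
```

Run:
```python
from h import *
for c in('top','scene'):
    im=robot.read_camera(c)
    if c=='top': cv2.imwrite('pics/held.png',cv2.resize(im[140:270,220:370,::-1],None,fx=4,fy=4,interpolation=cv2.INTER_CUBIC))
    else: cv2.imwrite('pics/held_s.png',cv2.resize(im[130:300,160:360,::-1],None,fx=4,fy=3.5,interpolation=cv2.INTER_CUBIC))
```

```text
(no output)
```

View pics/held_s.png

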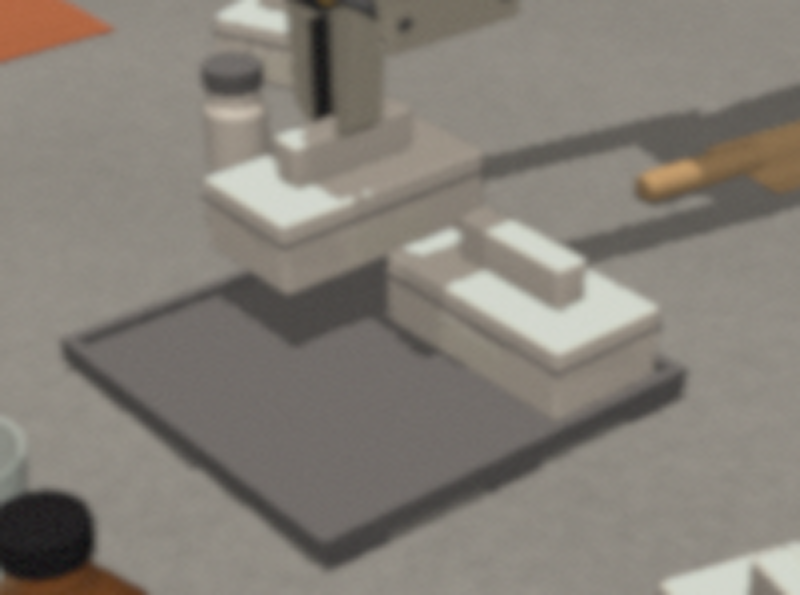

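The held case hangs level over its slot. Its lower front corner is at crop (288,290), and the slab corners are at (330,565), (685,385) and (63,347). I'll use these corners to find the scene camera's bias.

Run:
```python
from h import *
t=np.array([.5474,-.0657]);f=.0096
R=lambda f:np.array([[np.cos(f),-np.sin(f)],[np.sin(f),np.cos(f)]])
def chk(n,c,f,L):
    for u,v,dx,dy,z in L:
        px=(160+(u+.5)/4-.5,130+(v+.5)/3.5-.5)
        print(n,np.round((ray('scene',px,z)[:2]-c-R(f)@[dx,dy])*1000,1))
chk('case',t,f,[(288,292,.06,.032,.051),(480,152,-.06,.032,.096),(205,182,.06,-.032,.096),(288,240,.06,.032,.096)])
chk('slab',np.array([.5802,-.004]),.0105,[(330,567,.104,.104,0),(685,390,-.104,.104,0),(63,345,.104,-.104,.02),(330,545,.104,.104,.02)])
```

```text
case [-7.5 -4.2]
case [-0.3 -0.9]
case [-1.5  6.2]
case [ 1.9 12.9]
slab [-6.6 -2.9]
slab [-7.2 -5.1]
slab [-0.5  6.5]
slab [-3.3  2.9]
```

Request:
carry_out([
  [0, 0, 0.015, 0, 0, 0],
  [0, 0, 0.026, 0, 0, 0],
  [0, 0, 0.032, 0, 0, 0],
  [0, 0, 0.034, 0, 0, 0],
  [0, 0, 0.035, 0, 0, 0],
])

```text
t: 7.22
tool_pos: [0.5472, -0.0654, 0.0629]
orientation: [3.142, 0.014, 0.0]
force: [-0.9, 0.7, -3.0]
opening: 0.0163
gripper_force: 30.0
```

Request:
carry_out([
  [0, 0, 0.0005, 0, 0, 0],
  [0, 0, 0.001, 0, 0, 0],
  [0, 0, 0.001, 0, 0, 0],
])

```text
t: 7.6
tool_pos: [0.5473, -0.0657, 0.0624]
orientation: [3.141, 0.014, 0.001]
force: [-3.3, -1.4, 2.2]
opening: 0.0161
gripper_force: 30.0
```

Request:
carry_out([
  [0, 0, 0, 0, 0, 0],
  [0, 0, 0, 0, 0, 0],
  [0, 0, 0, 0, 0, 0],
  [0, 0, 0, 0, 0, 0],
  [0, 0, -0.03, 0, 0, 0],
  [0, 0, -0.09, 0, 0, 0],
], jaw=120)

```text
t: 8.35
tool_pos: [0.5446, -0.0648, 0.1496]
orientation: [-3.14, -0.014, 0.01]
force: [0.2, -0.8, 0.5]
opening: 0.0495
gripper_force: 0.0
```

```bash
python3 g.py 547 -66 152 .01  598 287 170 1.302  598 287 110 1.302
```

```text
[0.0545, -0.3525, -0.018, 0.0, 0.0, -74.0261]
[0.0545, -0.3525, 0.042, 0.0, 0.0, -74.0261]
```

Request:
carry_out([
  [0.054, -0.353, -0.018, 0, 0, -74],
  [0.054, -0.353, -0.018, 0, 0, -74],
  [0.054, -0.353, -0.018, 0, 0, -74],
  [0.054, -0.353, -0.018, 0, 0, -74],
  [0.054, -0.353, -0.018, 0, 0, -74],
  [0.054, -0.353, -0.018, 0, 0, -74],
  [0.054, -0.353, -0.018, 0, 0, -74],
  [0.054, -0.353, -0.018, 0, 0, -74],
  [0.054, -0.353, 0.042, 0, 0, -74],
  [0.054, -0.353, 0.042, 0, 0, -74],
], jaw=0)

```text
t: 9.6
tool_pos: [0.5938, 0.2857, 0.1039]
orientation: [-2.502, -1.895, 0.017]
force: [-0.5, -0.6, -0.5]
opening: 0.0929
gripper_force: 0.0
```

```bash
cat > m.py <<'E'
# measure cases on slab relative to slab, top camera (plus scene)
import sys
from h import *
th=-np.pi/2+.0105; S=np.array([.5809,-.0037])
X=np.array([np.cos(th),np.sin(th)]);Y=np.array([-X[1],X[0]])
PL=[(-34,-62,0),(62,-34,np.pi/2),(34,62,0),(-62,34,np.pi/2)]
W={}
for c in sys.argv[2:]:
    L=[]
    for i in range(3):
        robot.read_camera(c);L+=robot.outline_of(c,'case1')
    for k in map(int,sys.argv[1]):
        a,b,y=PL[k];w=S+(a*X+b*Y)/1000;p0=[w[0],w[1],th+y]
        q=proj(c,[[w[0],w[1],.06]])[0]
        G=[d for d in L if np.linalg.norm(d['pixel']-q)<15]
        if not G: print(c,k,'none');continue
        m=(np.mean([d['pixels'] for d in G],0)>.5)*1.
        p,f=fit({c:m},CASE,p0,.014);d=p[:2]-w
        print(c,k,len(G),'err slab mm',np.round([d@X*1000,d@Y*1000],1),'world mm',np.round(d*1000,1),'yaw',round(p[2]-p0[2],3),'pose',np.round(p,4),round(f,3))
E
python3 m.py 01 top scene
python3 - <<'E'
from h import *
im=robot.read_camera('top');cv2.imwrite('pics/p1.png',cv2.resize(im[140:260,220:360,::-1],None,fx=5,fy=5,interpolation=cv2.INTER_CUBIC)[:600])
E
```

```text
top 0 3 err slab mm [ 0.  -1.3] world mm [-1.3 -0. ] yaw -0.001 pose [ 0.5173  0.0296 -1.5612] 0.037
top 1 3 err slab mm [-1.5 -2.5] world mm [-2.5  1.4] yaw 0.016 pose [ 0.5451 -0.0646  0.0265] 0.034
scene 0 2 err slab mm [5.5 3. ] world mm [ 3.1 -5.5] yaw -0.249 pose [ 0.5216  0.0242 -1.8089] 0.23
scene 1 3 err slab mm [11.3 -5.4] world mm [ -5.3 -11.4] yaw 0.373 pose [ 0.5423 -0.0774  0.3837] 0.219
```

View pics/p1.png

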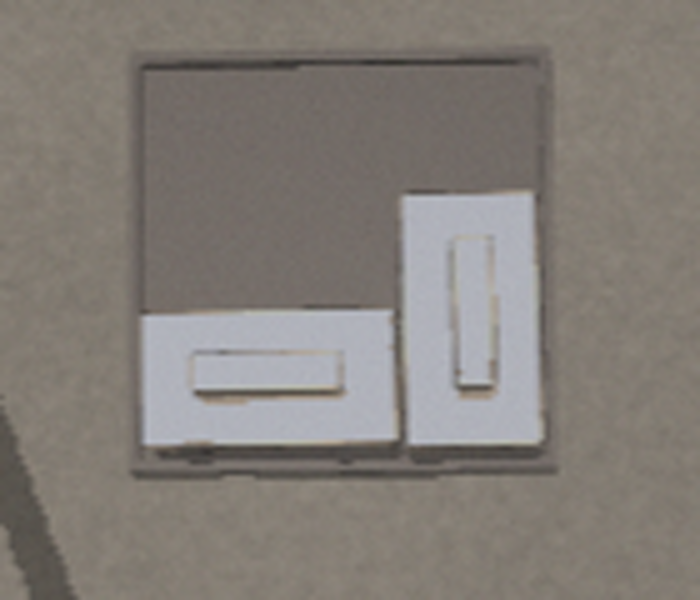

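The top view shows case0 and case1 both flat inside the rim with gaps all round. case1 is 1.5 to 2.5 mm off nominal, which is fine. Next case.

Request:
carry_out([
  [0, 0, 0.03, 0, 0, 0],
  [0, 0, 0.062, 0, 0, 0],
  [0, 0, 0.062, 0, 0, 0],
  [0, 0, 0.062, 0, 0, 0],
])

```text
t: 10.75
tool_pos: [0.5985, 0.2884, 0.049]
orientation: [2.5, 1.902, 0.002]
force: [-0.1, -0.5, 0.4]
opening: 0.0928
gripper_force: 0.0
```

Request:
carry_out([
  [0, 0, 0, 0, 0, 0],
  [0, 0, 0, 0, 0, 0],
  [0, 0, 0, 0, 0, 0],
  [0, 0, 0, 0, 0, 0],
  [0, 0, 0, 0, 0, 0],
  [0, 0, 0, 0, 0, 0],
  [0, 0, 0, 0, 0, 0],
  [0, 0, 0, 0, 0, 0],
  [0, 0, 0, 0, 0, 0],
  [0, 0, 0, 0, 0, 0],
  [0, 0, 0, 0, 0, 0],
], jaw=255, force=30)

```text
t: 12.12
tool_pos: [0.598, 0.2881, 0.0478]
orientation: [2.5, 1.902, 0.0]
force: [0.9, -0.4, -1.6]
opening: 0.0169
gripper_force: 30.0
```

```bash
python3 g.py 598 287 48 1.302 598 287 160 1.302  643 -37 160 1.578 643 -37 70 1.578
```

```text
[0.0, 0.0, -0.112, 0.0, 0.0, -0.0]
[-0.3004, 0.1294, -0.112, 0.0, 0.0, -15.8136]
[-0.3004, 0.1294, -0.022, 0.0, 0.0, -15.8136]
```

Request:
carry_out([
  [0, 0, -0.03, 0, 0, 0],
  [0, 0, -0.08, 0, 0, 0],
  [0, 0, -0.112, 0, 0, 0],
  [-0.3, 0.129, -0.112, 0, 0, -15.8],
  [-0.3, 0.129, -0.112, 0, 0, -15.8],
  [-0.3, 0.129, -0.112, 0, 0, -15.8],
  [-0.3, 0.129, -0.112, 0, 0, -15.8],
  [-0.3, 0.129, -0.112, 0, 0, -15.8],
  [-0.3, 0.129, -0.112, 0, 0, -15.8],
  [-0.3, 0.129, -0.112, 0, 0, -15.8],
  [-0.3, 0.129, -0.06, 0, 0, -15.8],
  [-0.3, 0.129, -0.022, 0, 0, -15.8],
])

```text
t: 13.62
tool_pos: [0.6411, -0.0329, 0.0677]
orientation: [-2.212, -2.228, 0.001]
force: [-0.8, 0.7, -5.3]
opening: 0.0168
gripper_force: 30.0
```

Request:
carry_out([
  [0, 0, 0, 0, 0, 0],
  [0, 0, 0, 0, 0, 0],
])

```text
t: 13.88
tool_pos: [0.6429, -0.0342, 0.0714]
orientation: [2.213, 2.229, 0.002]
force: [0.8, -0.4, -4.6]
opening: 0.0168
gripper_force: 29.9
```

Request:
carry_out([
  [-0.0015, 0, 0.004, 0, 0, 0],
  [-0.0015, 0, 0.007, 0, 0, 0],
  [-0.0015, 0, 0.008, 0, 0, 0],
  [-0.0015, 0, 0.0085, 0, 0, 0],
])

```text
t: 14.38
tool_pos: [0.6421, -0.037, 0.0614]
orientation: [-2.215, -2.227, -0.0]
force: [0.0, -0.5, -4.7]
opening: 0.017
gripper_force: 29.9
```

Request:
carry_out([
  [0, 0, 0, 0, 0, 0],
])

```text
t: 14.5
tool_pos: [0.6421, -0.037, 0.0614]
orientation: [2.215, 2.227, 0.0]
force: [-0.3, 0.3, -4.8]
opening: 0.0169
gripper_force: 29.9
```

Request:
carry_out([
  [0, 0, 0.0005, 0, 0, 0],
  [0, 0, 0.0005, 0, 0, 0],
])

```text
t: 14.75
tool_pos: [0.6423, -0.0369, 0.0611]
orientation: [2.215, 2.227, 0.0]
force: [-0.1, 0.5, -2.1]
opening: 0.0167
gripper_force: 29.9
```

Request:
carry_out([
  [0, 0, 0.0005, 0, 0, 0],
  [0, 0, 0.0005, 0, 0, 0],
])

```text
t: 15.0
tool_pos: [0.6423, -0.0369, 0.0611]
orientation: [2.215, 2.227, 0.0]
force: [-3.5, 0.6, 4.6]
opening: 0.0173
gripper_force: 29.9
```

Request:
carry_out([
  [0, 0, 0, 0, 0, 0],
  [0, 0, 0, 0, 0, 0],
  [0, 0, 0, 0, 0, 0],
  [0, 0, 0, 0, 0, 0],
  [0, 0, -0.03, 0, 0, 0],
  [0, 0, -0.09, 0, 0, 0],
], jaw=120)

```text
t: 15.75
tool_pos: [0.6395, -0.0366, 0.1474]
orientation: [-2.211, -2.223, 0.007]
force: [0.6, 0.4, 0.6]
opening: 0.049
gripper_force: 0.0
```

```bash
python3 g.py 643 -38 150 1.575  375 289 170 2.203  375 289 110 2.203
```

```text
[0.3281, -0.2666, -0.02, 0.0, 0.0, -35.9817]
[0.3281, -0.2666, 0.04, 0.0, 0.0, -35.9817]
```

Request:
carry_out([
  [0.328, -0.267, -0.02, 0, 0, -36],
  [0.328, -0.267, -0.02, 0, 0, -36],
  [0.328, -0.267, -0.02, 0, 0, -36],
  [0.328, -0.267, -0.02, 0, 0, -36],
  [0.328, -0.267, -0.02, 0, 0, -36],
  [0.328, -0.267, -0.02, 0, 0, -36],
  [0.328, -0.267, -0.02, 0, 0, -36],
  [0.328, -0.267, -0.02, 0, 0, -36],
  [0.328, -0.267, 0.04, 0, 0, -36],
  [0.328, -0.267, 0.04, 0, 0, -36],
  [0.328, -0.267, 0.04, 0, 0, -36],
], jaw=0)

```text
t: 17.12
tool_pos: [0.3743, 0.2892, 0.1116]
orientation: [1.42, 2.802, 0.001]
force: [0.3, 0.1, 0.7]
opening: 0.0932
gripper_force: 0.0
```

```bash
python3 m.py 012 top; python3 -c "
from h import *
print(robot.read_state()['tool_pos'])"
```

```text
top 0 3 err slab mm [ 0.  -1.1] world mm [-1.1 -0.1] yaw 0.004 pose [ 0.5174  0.0296 -1.5566] 0.041
top 1 3 err slab mm [-1.2 -2.5] world mm [-2.5  1.2] yaw 0.015 pose [ 0.5451 -0.0649  0.0257] 0.037
top 2 3 err slab mm [-0.9  0.5] world mm [0.5 0.9] yaw 0.026 pose [ 0.6437 -0.0361 -1.5342] 0.047
[0.37432443 0.28995041 0.11172597]
```

Case2 is within 1 mm of its place. Now the last one.

Request:
carry_out([
  [0, 0, 0.03, 0, 0, 0],
  [0, 0, 0.063, 0, 0, 0],
  [0, 0, 0.063, 0, 0, 0],
  [0, 0, 0.063, 0, 0, 0],
])

```text
t: 17.92
tool_pos: [0.374, 0.2901, 0.0487]
orientation: [1.418, 2.803, 0.002]
force: [-0.1, 0.1, 0.2]
opening: 0.093
gripper_force: 0.0
```

Request:
carry_out([
  [0, 0, 0, 0, 0, 0],
  [0, 0, 0, 0, 0, 0],
  [0, 0, 0, 0, 0, 0],
  [0, 0, 0, 0, 0, 0],
  [0, 0, 0, 0, 0, 0],
  [0, 0, 0, 0, 0, 0],
  [0, 0, 0, 0, 0, 0],
  [0, 0, 0, 0, 0, 0],
  [0, 0, 0, 0, 0, 0],
  [0, 0, 0, 0, 0, 0],
  [0, 0, 0, 0, 0, 0],
], jaw=255, force=30)

```text
t: 19.3
tool_pos: [0.3734, 0.2896, 0.0473]
orientation: [1.419, 2.803, 0.0]
force: [1.4, 1.4, -1.6]
opening: 0.0167
gripper_force: 30.0
```

```bash
python3 g.py 374.5 289 48 2.203 374.5 289 160 2.203  613 58 160 3.147 613 58 75 3.147
```

```text
[0.0, 0.0, -0.112, 0.0, 0.0, -0.0]
[-0.3273, 0.0559, -0.112, 0.0, 0.0, -54.0872]
[-0.3273, 0.0559, -0.027, 0.0, 0.0, -54.0872]
```

Request:
carry_out([
  [0, 0, -0.03, 0, 0, 0],
  [0, 0, -0.08, 0, 0, 0],
  [0, 0, -0.112, 0, 0, 0],
  [-0.327, 0.056, -0.112, 0, 0, -54.1],
  [-0.327, 0.056, -0.112, 0, 0, -54.1],
  [-0.327, 0.056, -0.112, 0, 0, -54.1],
  [-0.327, 0.056, -0.112, 0, 0, -54.1],
  [-0.327, 0.056, -0.112, 0, 0, -54.1],
  [-0.327, 0.056, -0.112, 0, 0, -54.1],
  [-0.327, 0.056, -0.112, 0, 0, -54.1],
  [-0.327, 0.056, -0.112, 0, 0, -54.1],
  [-0.327, 0.056, -0.06, 0, 0, -54.1],
])

```text
t: 20.8
tool_pos: [0.6157, 0.0605, 0.1122]
orientation: [-0.012, 3.132, 0.001]
force: [1.3, 0.5, -4.7]
opening: 0.0175
gripper_force: 30.0
```

Request:
carry_out([
  [0, 0, 0.02, 0, 0, 0],
  [0, 0, 0.034, 0, 0, 0],
  [0, 0, 0.034, 0, 0, 0],
  [0, 0, 0.034, 0, 0, 0],
])

```text
t: 21.3
tool_pos: [0.613, 0.0594, 0.0749]
orientation: [-0.012, 3.14, 0.0]
force: [-0.3, 0.1, -4.3]
opening: 0.0171
gripper_force: 30.0
```

Request:
carry_out([
  [0, -0.001, 0, 0, 0, 0],
  [0, -0.001, 0, 0, 0, 0],
])

```text
t: 21.55
tool_pos: [0.6127, 0.0581, 0.0743]
orientation: [-0.011, 3.14, -0.0]
force: [-0.1, 0.0, -4.5]
opening: 0.0168
gripper_force: 30.0
```

Run:
```python
from h import *
print(robot.read_state()['tool_pos'])
im=robot.read_camera('scene');a=cv2.resize(im[140:310,160:350,::-1],None,fx=4,fy=3.5,interpolation=cv2.INTER_CUBIC)
cv2.imwrite('pics/h3.png',a)
```

```text
[0.61271031 0.05812149 0.07425986]
```

View pics/h3.png

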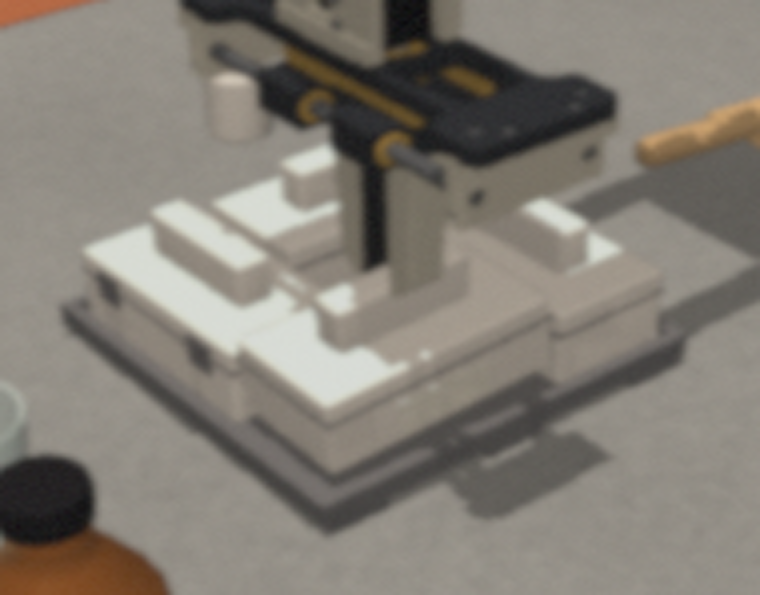

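The case hovers level over the last slot, with its lower front corner at about (335,472) and no overlap with its neighbours. Lowering it now.

Request:
carry_out([
  [0, 0, 0.005, 0, 0, 0],
  [0, 0, 0.009, 0, 0, 0],
  [0, 0, 0.011, 0, 0, 0],
  [0, 0, 0.012, 0, 0, 0],
  [0, 0, 0.012, 0, 0, 0],
])

```text
t: 22.22
tool_pos: [0.6123, 0.0583, 0.0618]
orientation: [-0.011, 3.141, -0.0]
force: [-3.6, -0.8, 2.3]
opening: 0.0169
gripper_force: 30.0
```

Request:
carry_out([
  [0, 0, 0.0005, 0, 0, 0],
  [0, 0, 0.0005, 0, 0, 0],
])

```text
t: 22.48
tool_pos: [0.6123, 0.0582, 0.0614]
orientation: [-0.011, 3.141, -0.0]
force: [-5.5, -1.4, 3.4]
opening: 0.0171
gripper_force: 30.0
```

Request:
carry_out([
  [0, 0, 0.0005, 0, 0, 0],
  [0, 0, 0.0005, 0, 0, 0],
])

```text
t: 22.72
tool_pos: [0.6122, 0.0582, 0.0613]
orientation: [-0.011, 3.141, -0.0]
force: [-7.7, -1.2, 7.2]
opening: 0.0168
gripper_force: 30.0
```

Request:
carry_out([
  [0, 0, -0.0005, 0, 0, 0],
  [0, 0, -0.0005, 0, 0, 0],
  [0, 0, -0.0005, 0, 0, 0],
  [0, 0, -0.0005, 0, 0, 0],
  [0, 0, -0.03, 0, 0, 0],
  [0, 0, -0.09, 0, 0, 0],
  [0.2, 0.15, -0.11, 0, 0, 0],
  [0.2, 0.15, -0.11, 0, 0, 0],
  [0.2, 0.15, -0.11, 0, 0, 0],
  [0.2, 0.15, -0.11, 0, 0, 0],
  [0.2, 0.15, -0.11, 0, 0, 0],
], jaw=120)

```text
t: 24.1
tool_pos: [0.4087, 0.2092, 0.171]
orientation: [-0.018, 3.141, 0.002]
force: [0.4, -0.3, -0.2]
opening: 0.0491
gripper_force: 0.0
```

```bash
python3 m.py 0123 top
python3 - <<'E'
from h import *
im=robot.read_camera('top');a=cv2.resize(im[140:260,220:360,::-1],None,fx=3,fy=3,interpolation=cv2.INTER_CUBIC)
im=robot.read_camera('scene');b=cv2.resize(im[160:310,170:350,::-1],None,fx=2.1,fy=2.4,interpolation=cv2.INTER_CUBIC)
cv2.imwrite('pics/end.png',np.hstack([a,b])[:,:800])
E
```

```text
top 0 3 err slab mm [ 1.2 -2.7] world mm [-2.7 -1.2] yaw 0.013 pose [ 0.5159  0.0285 -1.5473] 0.038
top 1 3 err slab mm [-1.4 -2.5] world mm [-2.5  1.4] yaw 0.017 pose [ 0.5451 -0.0647  0.0272] 0.035
top 2 3 err slab mm [-0.9 -0.1] world mm [-0.1  0.9] yaw 0.024 pose [ 0.6432 -0.0362 -1.5368] 0.051
top 3 3 err slab mm [-0.9 -0.8] world mm [-0.8  0.9] yaw -0.007 pose [0.6134 0.0596 0.003 ] 0.013
```

View pics/end.png

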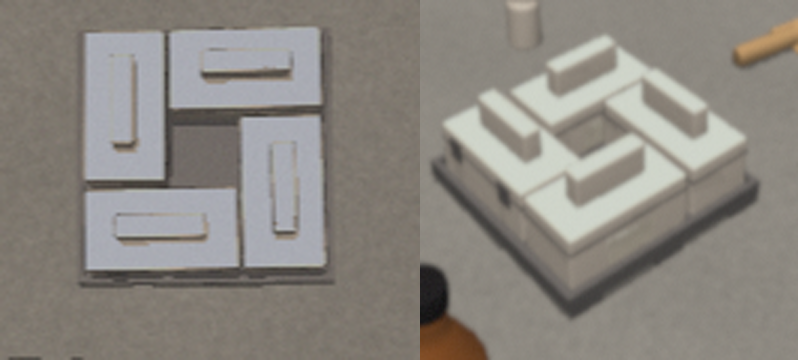

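The top view shows the complete pinwheel around the square gap. In the scene view all four lids are level and inside the rim, and the gripper is clear. Handing in.

```bash
python3 -c "
from plant import robot
print(robot.close_job())"
```

```text
the job is handed in; nothing more can be done
None
```

The three loose long cases are on the slab and the job is handed in at about 25 s: all four lie flat inside the rim in a pinwheel, each within about 3 mm of its place by the top camera; case0 read about 2 mm from its earlier position in the last measurement, which I took as camera noise.

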